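# Slide a loaded weight tray across the isolation gap onto the weighing slab

## Robot

A 6-joint arm with a two-finger parallel gripper is mounted at the origin on a cart in front of the work surface, level with it; the furniture and walls round the work are solid. World frame = base frame: x ahead of the robot, y to its left, z up, the work surface at z = 0. Lengths are in m, angles in degrees, forces in N, time in s.
With the tool pointing down it reaches from about 0.375 to 0.9 m from the base axis. Payload 3.1 kg.
Tool frame: the origin (TCP) lies between the finger pads; the fingertips stand 11 mm ahead of it and the grasp point (between the pads) lies 8 mm behind it; z points along the fingers, y is the line along which they close (so a half turn about z gives the same grasp; the last joint's range is limited). The gripper opens to 87 mm and grips with 3 to 60 N. Pads are 19 mm wide; open, the fingers measure 117 mm over their backs; the gripper's body (75 mm by 190 mm) begins 51 mm behind the grasp point.
Start: joints at [-81.274, 30.224, 82.088, -0, 67.689, -10.227], TCP at [0.203, -0.591, 0.2] pointing down, gripper open.
Joint ranges: [-176.69, 176.69], [-43.24, 126.21], [12.49, 139.97], [-82, 262], [0, 151.66], [-163.58, 163.58]. Speed limits (degrees/s): [159.86, 159.86, 180, 180, 180, 180].

## Interface

Orientations are given as a 3x3 rotation matrix whose columns are the frame's x, y, z axes.
In Python, from rig import bot gives the robot as it stands.
- The arm moves only by the tool apply_moves, never from a script. Its argument "steps" is a list that holds one entry, the list of rows, each a list of 7 numbers: the shift along the tool's x, y, z in cm, then the turn, a rotation vector about the tool's x, y, z in degrees, then the gripper command: -1 is shut, 1 is fully open, values between are in proportion. In form: [[[dx, dy, dz, rx, ry, rz, jaw], ...]]. A call has 1 to 20 rows; each row is the pose to reach, as a shift and turn from the pose commanded when the call began, along the tool's axes at that moment; what a row does not reach only later rows make up. A row lasts 1/8 s, in which the tool goes at most 62.5 mm and 10.7 degrees, less where a joint would pass 70% of its speed; a pose out of reach is approached as far as the arm can. A call with a gripper value outside its range is refused whole. The fingers move at their own pace and stop on an object; the grip force is fixed at half the most. Time passes only in rows, so rows that repeat a pose let the fingers close. It gives the time, the measured TCP pose, the force, the opening and the grip force at its end, in the units of the state.
- bot.read_state(): the state, without advancing time (a new reading comes with each control period).
- bot.capture(name): name is "scene" or "side" or "wrist"; returns the picture (400x640x3 uint8, blue, green, red); there is no depth.
- bot.camera_model(name): a dict with "intrinsics" (3x3 intrinsics, pixels), "k1" (the pictures are not rectified: a ray, as slopes to the right and down, at radius r is drawn at 1 + k1 r^2 times it, then the intrinsics apply), "R" (3x3) and "t" (3): a world point X has camera coordinates R X + t. Camera axes: x right, y down, z forward; pixel columns grow to the right and rows downward; lengths in m; the calibration is good to about 2 mm. A picture is of the moment at which its call begins: read the wrist's pose just before it. camera_model takes no time and is no camera call; for the wrist camera it gives the pose at the moment of the call.
- bot.hand_in(): hands the job in; it is judged then, once.
The state is a dict: "time_s": time; "joint_positions": joint angles; "qvel": joint speeds; "tau": joint torques, N m; "position": TCP position; "tcp_rot": TCP orientation; "force": force on the tool from outside, world axes, zero at the start; "moment": the same for the moment, N m; "opening": opening from 0.0 (shut) to 1.0 (fully open); "grasp_force": force on a finger pad.
Only numpy, scipy, OpenCV 4.12 (cv2) and the standard library are available. Lean on these libraries where they do the work, as an engineer would, in place of code of your own. Each camera call takes 0.05 s, during which the arm holds its last target. There are 200 camera calls.

## Task

The tray with the round weight is to go from the metal loading stand onto the free-standing marble slab; it must be slid across the open gap on its runners, never lifted and never dipping into the gap. The weight sits at one end, where it can tip the tray into the gap, so first shift it to the middle of the tray; then push the tray across until its leading end meets the steel stop pin, and swing its tail round so that its long side lies flush along the steel fence and its end still meets the pin. Keep the weight and the threaded adapter standing in the tray, leave the oil bottle and the loose plug alone, and let go of everything.

Things in the scene. Friction and masses are not known exactly. Their poses are not given: they have to be found in the camera images.
- slab: Marble weighing slab, fixed on rubber feet, 190 (x) x 260 (y) mm, 60 mm high: its top is at z = 0.060. Origin on the bench under its centre. Its y axis is the way the tray travels (roughly to the robot's left), its x axis points away from the robot. A tray that touches both fence and pin has its origin at x = -12, y = +2 mm in this frame and the slab's yaw.
- stand: Fixed loading stand, an aluminium plate on four legs, 170 (x) x 235 (y) mm, its top at z = 0.060, level with the slab's. Origin on the bench under its centre, axes parallel to the slab's. It stands on the slab's -y side, across an open gap of 74 to 82 mm square to the slab's y axis.
- tray: Loose steel tray with dark mat, 130 (x) x 220 (y) x 32 mm, walls 3 mm, 0.13 kg, on two slippery white runners (sliding takes under 1 N). Origin: centre of its underside; mat 8 mm above it. +y end leads. It starts 3 to 7 degrees askew, tail away from the fence side; slid along the slab's y unturned it clears the fence by 8 mm or more. With the weight within 20 mm of the middle it crosses level.
- fence (a point): Steel fence fixed on the slab's robot side (-x): a bar 14 mm wide, 16 mm high, 220 mm long along the slab's y, with dark screw heads. The point is the middle of its inner (+x) face, at half height; in the slab's frame x = -77, y = +10 mm.
- stop_pin (a point): Upright steel dowel pin, diameter 12 mm, 22 mm high, fixed on the slab near its far (+y) end, 30 mm from the fence's face. The point is at half its height, on its axis; in the slab's frame at x = -47, y = +118 mm.
- weight_center (a point): Round slotted stainless weight lying flat in the tray, diameter 61 mm, 26 mm high, about 0.57 kg; the point is its centre, 13 mm above the mat. It starts about 70 mm from the tray's middle, at the leading or at the trailing end, close to the end wall; 28 mm are free on each side of it across the tray.
- adapter_center (a point): Threaded pipe adapter standing on its hex in the tray, 22 x 25 x 27 mm, 0.06 kg; the point is its centre, 13.5 mm above the mat. It starts at the end of the tray opposite to the weight, about 70 mm from the middle.
- oil_bottle: Bystander: loose plastic oil bottle with a blue cap, diameter 66 mm, 170 mm high, on the bench behind the stand; origin at the centre of its underside.
- plug: Bystander: small knurled metal plug, 20 mm across, 22 mm high, loose on the bench behind the gap; origin at the centre of its underside.

How it is judged (in metres and radians):
On the way, in this order (a step that is already met when the one before it is completed fails the run):
1. the weight stands in the middle of the tray (within 22 mm of its centre along the tray, 30 mm across), the tray still on the stand (y of weight_center in the frame of tray between -0.022 and 0.022 m and x of weight_center in the frame of tray between -0.03 and 0.03 m and z of weight_center in the frame of tray below 0.024 m and y of tray in the frame of stand below 0.04 m), for 0.2 s.
2. the whole tray has crossed the gap and stands on the slab (y of tray in the frame of slab between -0.017 and 0.02 m and height (world z) of tray between 0.056 and 0.064 m), for 0.2 s.
At the end, for the whole second after the job is handed in: The tray stands level on the slab, its long side flush along the fence (centre line within 5 mm and 2 degrees of touching) and its leading end at the stop pin (within 6 mm); the weight and the adapter stand upright in it; all is at rest (x of tray in the frame of slab between -0.017 and -0.007 m and y of tray in the frame of slab between -0.004 and 0.007 m and height (world z) of tray between 0.056 and 0.064 m and angle between the y axis of tray and the y axis of slab, either way round below 0.035 rad and angle between tray's own z axis and vertical below 0.03 rad and linear speed of tray below 0.01 m/s and y of weight_center in the frame of tray between -0.08 and 0.08 m and x of weight_center in the frame of tray between -0.04 and 0.04 m and z of weight_center in the frame of tray between 0.017 and 0.025 m and y of adapter_center in the frame of tray between -0.105 and 0.105 m and x of adapter_center in the frame of tray between -0.06 and 0.06 m and angle between adapter_center's own z axis and vertical below 0.2 rad and angle between weight_center's own z axis and vertical below 0.1 rad).
It fails at once if the tray dips into the gap or is tipped (more than 3.7 degrees) (angle between tray's own z axis and vertical above 0.065 rad).
It fails at once if the tray is lifted (more than 10 mm) or falls off (height (world z) of tray above 0.07 m or height (world z) of tray below 0.052 m).
It fails at once if the oil bottle or the loose plug is disturbed (distance of any of oil_bottle, plug from where it was at the start of the episode above 0.02 m).
It also fails if it takes over 64 s, if anything falls off the work surface, if the arm or the gripper's body presses on something with over 40 N, if the wrist force passes 120 N, or if a joint passes its speed limit or range.

## Working session

There is one attempt and no reset: what is moved stays moved. The work goes in short steps, Python scripts to look and compute and a tool call to move; the robot and the scene stay as the last step left them, time stands still between calls to the robot, and variables do not carry over. Pictures are saved under pics/ and viewed, at most 10 in all, crops included, and the job is handed in when it is done.

Besides the shell and the picture viewer there is one more tool, called by a JSON object that holds its "method" and its "body", one argument or row to a line. apply_moves: Moves the arm, as the interface text tells. Its arguments: {"type":"object","properties":{"steps":{"type":"array","items":{"type":"array","items":{"type":"array","items":{"type":"number"}}}}},"required":["steps"]}

```bash
ls && mkdir -p pics && python3 - <<'E'
from rig import bot
import cv2,numpy as np
s=bot.read_state();print(s['time_s'],s['position'],s['tcp_rot'],s['force'],s['opening'])
ims=[]
for n in ["scene","side","wrist"]:
    m=bot.camera_model(n);print(n,m)
    im=bot.capture(n);cv2.imwrite(f"pics/{n}0.png",im);ims.append(im)
E
```

```text
pics
0.0 [ 0.20289965 -0.5903191   0.19928283] [[ 9.45787761e-01  3.24785161e-01 -3.34014748e-04]
 [ 3.24785114e-01 -9.45785435e-01  2.13093856e-03]
 [ 3.76190940e-04 -2.12389863e-03 -9.99997674e-01]] [ 0.44240856 -0.67025956  0.78394455] 0.9976460149929162
scene {'intrinsics': array([[409.764524  ,   0.        , 320.37542541],
       [  0.        , 409.764524  , 197.78022365],
       [  0.        ,   0.        ,   1.        ]]), 'k1': -0.05443104963455707, 'R': array([[-0.46952359, -0.88277075, -0.01622988],
       [-0.45095858,  0.255576  , -0.8551709 ],
       [ 0.75906782, -0.39420391, -0.518092  ]]), 't': array([0.29286882, 0.30966256, 0.81586402])}
side {'intrinsics': array([[371.00213201,   0.        , 322.64776424],
       [  0.        , 371.00213201, 202.1251807 ],
       [  0.        ,   0.        ,   1.        ]]), 'k1': -0.05064028684011116, 'R': array([[ 0.98862791, -0.15032813, -0.00403769],
       [-0.09714008, -0.61788169, -0.78024741],
       [ 0.11479832,  0.77176659, -0.62545797]]), 't': array([-0.55011055,  0.16327366,  0.92204609])}
wrist {'intrinsics': array([[343.40761417,   0.        , 322.96832557],
       [  0.        , 343.40761417, 201.34676892],
       [  0.        ,   0.        ,   1.        ]]), 'k1': -0.05255584363455157, 'R': array([[ 0.32562906, -0.9454956 , -0.00194581],
       [-0.90167277, -0.31115443,  0.30028176],
       [-0.28452053, -0.09602598, -0.95384856]]), 't': array([-0.62401479, -0.03739598,  0.39203153])}
```

View pics/scene0.png

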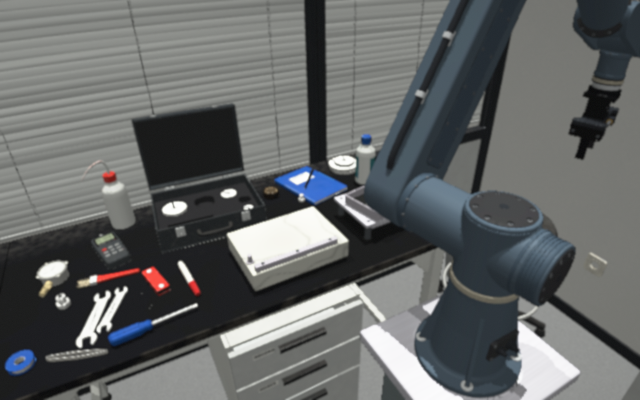

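View pics/side0.png

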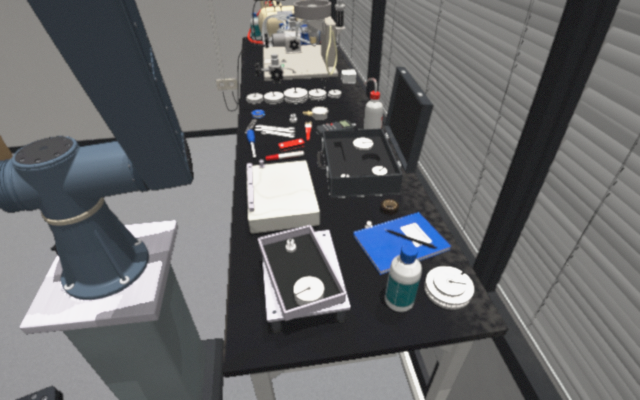

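Scene: slab with fence (260-345, 240-270 px) and the tray partly hidden by the arm. Side: tray at (260-340, 228-318), weight (309,290) at the trailing end, adapter (291,244) at the leading end, slab (248-318, 162-230), bottle (403,280), plug (369,225).

```bash
cat > h.py <<'E'
import numpy as np,cv2
from rig import bot
def ray(m,px):
    K=m['intrinsics'];p=(np.atleast_2d(np.array(px,float))-K[:2,2])/K[0,0]
    q=p.copy()
    for _ in range(10): q=p/(1+m['k1']*(q**2).sum(1,keepdims=True))
    d=np.c_[q,np.ones(len(q))]@m['R']
    return -m['R'].T@m['t'],d
def onz(m,px,z):
    c,d=ray(m,px);z=np.broadcast_to(z,len(d))
    return c+d*((z-c[2])/d[:,2])[:,None]
def proj(m,X):
    c=np.atleast_2d(X)@m['R'].T+m['t'];s=c[:,:2]/c[:,2:]
    s=s*(1+m['k1']*(s**2).sum(1,keepdims=True))
    return s*m['intrinsics'][0,0]+m['intrinsics'][:2,2]
E
python3 - <<'E'
import cv2
im=cv2.imread('pics/side0.png')
c=cv2.resize(im[150:330,220:420],None,fx=3.3,fy=3.3,interpolation=cv2.INTER_CUBIC)
cv2.imwrite('pics/c0.png',c)
E
```

```text
(no output)
```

View pics/c0.png

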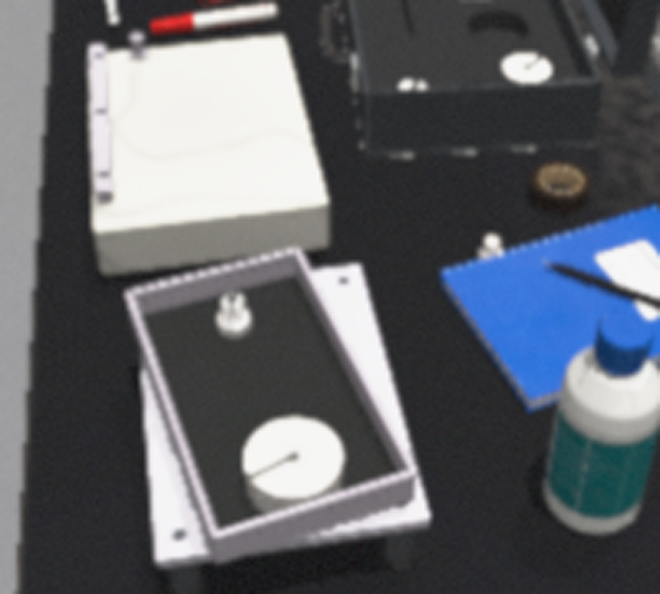

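The crop shows the slab's top corners at (92,235), (328,207), (287,36). The tray rim corners are at (127,292), (298,250), (412,470), (218,530). The weight's top is at (294,457), the adapter at (234,310), the pin at (137,43), and the stand's corners at (362,265), (430,518), (157,556).

```bash
python3 - <<'E'
from h import *
m=bot.camera_model('side')
f=lambda p,z: onz(m,np.array(p,float).reshape(-1,2)/3.3+[220,150],z)[:,:2].round(4)
sl=f([(92,235),(328,207),(287,36)],.06);print('slab',sl,np.linalg.norm(np.diff(sl,axis=0),axis=1))
print('fence inner top',f([(112,190),(105,48)],.076))
print('pin top',f([(137,35)],.082))
t=f([(127,291),(298,250),(412,472),(218,530)],.092);print('tray',t,np.linalg.norm(np.roll(t,-1,0)-t,axis=1),t.mean(0))
e=(t[0]+t[1]-t[2]-t[3]);print('tray ang(y axis from world y)',np.degrees(np.arctan2(-e[0],e[1])))
print('w',f([(294,457)],.094),'ad',f([(234,312)],.075))
st=f([(362,265),(430,518),(157,556)],.06);print('stand',st,np.linalg.norm(np.diff(st,axis=0),axis=1))
u=sl[1]-sl[2];u=-u;print('slab ang',np.degrees(np.arctan2(-u[0],u[1])), np.degrees(np.arctan2(*(sl[1]-sl[0])[::-1])))
# scene view check
E
```

```text
slab [[0.3671 0.0502]
 [0.5563 0.0552]
 [0.5537 0.3159]] [0.18926606 0.26071296]
fence inner top [[0.385  0.0843]
 [0.3798 0.2971]]
pin top [[0.4106 0.3055]]
tray [[ 0.3964 -0.0514]
 [ 0.5223 -0.0272]
 [ 0.566  -0.2377]
 [ 0.4455 -0.2614]] [0.12820472 0.21498823 0.12280855 0.21566365] [ 0.48255  -0.144425]
tray ang(y axis from world y) 12.445103196731893
w [[ 0.4959 -0.2168]] ad [[ 0.4706 -0.067 ]]
stand [[ 0.5722 -0.0167]
 [ 0.576  -0.2501]
 [ 0.4071 -0.2519]] [0.23343093 0.16890959]
slab ang 0.5714004143650115 1.513806734704352
```

```bash
cat >> h.py <<'E'
from scipy.spatial.transform import Rotation as Ro
def Rdown(a):
    a=np.radians(a);c,s=np.cos(a),np.sin(a)
    return np.array([[-s,c,0],[c,s,0],[0,0,-1.]])
def delta(s,pos,a):
    R=s['tcp_rot'];d=R.T@(np.array(pos)-s['position'])*100
    return d.round(2),Ro.from_matrix(R.T@Rdown(a)).as_rotvec(degrees=True).round(2)
E
python3 - <<'E'
from h import *
m=bot.camera_model('side')
f=lambda p,z: onz(m,np.array(p,float).reshape(-1,2)/3.3+[220,150],z)[:,:2].round(4)
print('bottle base near',f([(597,528)],0),'L',f([(546,490)],0),'cap top',f([(625,330)],.17),'plug',f([(490,255)],0))
s=bot.read_state();print(delta(s,(.496,-.217,.24),12))
w=bot.camera_model('wrist');c=-w['R'].T@w['t'];print('cam in tool',s['tcp_rot'].T@(c-s['position']), 'axis',s['tcp_rot'].T@w['R'][2])
E
```

```text
bottle base near [[ 0.6972 -0.2344]] L [[ 0.6718 -0.1987]] cap top [[ 0.6982 -0.2134]] plug [[0.6921 0.0419]]
(array([ 39.85, -25.81,  -4.  ]), array([-7.000e-02, -8.000e-02, -8.305e+01]))
cam in tool [ 8.25228232e-02  4.48950814e-05 -1.84573207e-01] axis [-3.00583906e-01  2.93205096e-04  9.53755330e-01]
```

{"method": "apply_moves", "body": {
  "steps": [
    [[10,-6.5,-4,0,0,-20,1],[20,-13,-4,0,0,-40,1],[30,-19.5,-4,0,0,-60,1],[40,-26,-4,0,0,-83,1],[40,-26,-4,0,0,-83,1],[40,-26,-4,0,0,-83,1],[40,-26,-4,0,0,-83,1],[40,-26,-4,0,0,-83,1],[40,-26,-4,0,0,-83,1],[40,-26,-4,0,0,-83,1],[40,-26,-4,0,0,-83,1]]
  ]
}}

```text
time_s: 1.52
position: [0.4961, -0.2164, 0.2401]
tcp_rot: [[-0.205, 0.979, -0.001], [0.979, 0.205, -0.0], [0.0, -0.001, -1.0]]
force: [0.4, 1.0, -0.2]
opening: 0.997
grasp_force: 0.0
```

```bash
python3 - <<'E'
from h import *
s=bot.read_state();w=bot.camera_model('wrist');print(s['time_s'],s['position'],s['tcp_rot'][:,1],s['force'],s['joint_positions'])
im=bot.capture('wrist');cv2.imwrite('pics/w1.png',im)
np.savez('w1.npz',K=w['intrinsics'],k1=w['k1'],R=w['R'],t=w['t'])
E
```

```text
1.525 [ 0.49608725 -0.21636641  0.2400538 ] [ 9.78802054e-01  2.04807511e-01 -6.49273177e-04] [ 0.41464389  0.9509087  -0.15077004] [-3.53854241e+01  2.10790173e+01  9.13717870e+01 -2.40225454e-02
  6.75799688e+01 -4.71944873e+01]
```

View pics/w1.png

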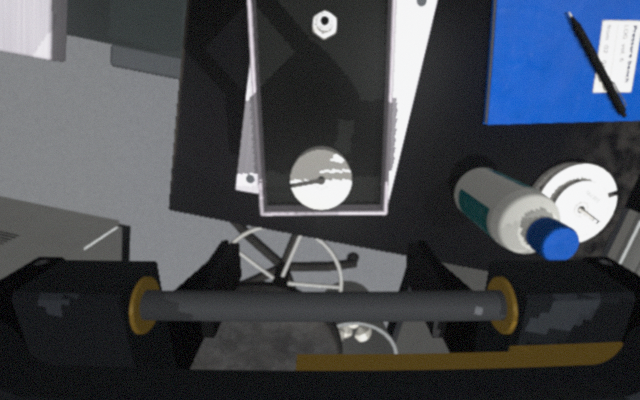

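The wrist view shows the weight's top centred near (321,179), the tray's tail rim from (261,214) to (387,213), its side rims rising to (249,0) and (393,0), and the adapter at (323,24). The tray looks aligned with the tool, so the yaw of about 12° is about right.

```bash
python3 - <<'E'
from h import *
d=np.load('w1.npz');m=dict(intrinsics=d['K'],k1=float(d['k1']),R=d['R'],t=d['t'])
im=cv2.imread('pics/w1.png');g=cv2.cvtColor(im,cv2.COLOR_BGR2GRAY)
msk=((g>95)*255).astype(np.uint8);roi=np.zeros_like(msk);roi[142:207,272:372]=msk[142:207,272:372]
c=max(cv2.findContours(cv2.morphologyEx(roi,cv2.MORPH_CLOSE,np.ones((5,5))),0,1)[0],key=cv2.contourArea)
h=cv2.convexHull(c)[:,0,:];P=onz(m,h,.094)[:,:2];(cx,cy),r=cv2.minEnclosingCircle(P.astype(np.float32));print('weight',cx,cy,r,h.min(0),h.max(0))
# rim outer corners + sides
t=onz(m,[(261,215),(387.5,214),(393.5,0),(248.5,0)],.092)[:,:2];print(t.round(4))
L=t[3]-t[0];Rr=t[2]-t[1];B=t[1]-t[0]
print(np.degrees(np.arctan2(-L[0],L[1])),np.degrees(np.arctan2(-Rr[0],Rr[1])),np.degrees(np.arctan2(B[1],B[0])),np.linalg.norm(B))
for y in (60,120,180,):
    row=g[y].astype(int);print(y,row[225:275].tolist(),row[375:410].tolist())
E
```

```text
weight 0.4928448796272278 -0.21576780080795288 0.03222262114286423 [289 148] [352 206]
[[ 0.4406 -0.2654]
 [ 0.5679 -0.2375]
 [ 0.5224 -0.0449]
 [ 0.3985 -0.0709]]
12.206537087624822 13.27365128062814 12.367463963202011 0.1302678896737869
60 [28, 30, 33, 32, 27, 34, 36, 24, 31, 35, 29, 27, 29, 36, 35, 26, 24, 31, 29, 32, 31, 34, 32, 40, 90, 150, 200, 222, 206, 164, 120, 85, 73, 61, 47, 46, 49, 43, 49, 40, 44, 47, 42, 51, 44, 45, 44, 46, 43, 49] [58, 55, 55, 56, 57, 59, 60, 55, 52, 52, 60, 71, 77, 90, 122, 171, 206, 225, 221, 228, 241, 246, 246, 246, 246, 245, 245, 245, 246, 246, 246, 246, 246, 245, 245]
120 [31, 39, 32, 18, 23, 34, 28, 25, 27, 31, 21, 30, 27, 36, 26, 26, 30, 65, 112, 142, 154, 155, 154, 153, 150, 152, 142, 131, 120, 119, 127, 126, 115, 99, 80, 75, 70, 54, 34, 31, 33, 33, 31, 38, 33, 32, 30, 31, 34, 34] [45, 36, 40, 37, 42, 38, 46, 40, 57, 67, 77, 78, 97, 116, 130, 128, 136, 151, 155, 161, 164, 186, 227, 242, 246, 245, 245, 246, 246, 246, 245, 246, 237, 175, 91]
180 [42, 38, 36, 38, 42, 38, 38, 38, 36, 42, 87, 170, 228, 242, 244, 244, 244, 243, 244, 243, 232, 188, 138, 112, 109, 111, 107, 115, 140, 180, 221, 224, 202, 171, 166, 174, 157, 124, 91, 84, 73, 63, 56, 55, 50, 51, 56, 58, 52, 54] [49, 45, 51, 46, 43, 50, 63, 67, 80, 88, 111, 125, 143, 181, 229, 244, 245, 239, 195, 117, 52, 40, 34, 34, 45, 40, 36, 36, 36, 37, 35, 38, 35, 35, 38]
```

```bash
python3 - <<'E'
from h import *
s=bot.read_state();print(delta(s,(.4938,-.217,.084),12.4))
E
```

```text
(array([-1.000e-02, -2.300e-01,  1.561e+01]), array([-0.03, -0.01, -0.59]))
```

{"method": "apply_moves", "body": {
  "steps": [
    [[0,-0.2,4,0,0,-0.6,0.74],[0,-0.2,8,0,0,-0.6,0.74],[0,-0.2,11,0,0,-0.6,0.74],[0,-0.2,13,0,0,-0.6,0.74],[0,-0.2,14,0,0,-0.6,0.74],[0,-0.2,15,0,0,-0.6,0.74],[0,-0.2,15.6,0,0,-0.6,0.74],[0,-0.2,15.6,0,0,-0.6,0.74]]
  ]
}}

```text
time_s: 2.58
position: [0.4949, -0.2157, 0.0842]
tcp_rot: [[-0.217, 0.976, -0.0], [0.976, 0.217, 0.0], [0.0, -0.0, -1.0]]
force: [0.8, 0.2, 0.6]
opening: 0.871
grasp_force: 0.0
```

{"method": "apply_moves", "body": {
  "steps": [
    [[0,0,0,0,0,0,0.3],[0,0,0,0,0,0,0.1],[0,0,0,0,0,0,0],[0,0,0,0,0,0,0],[0,0,0,0,0,0,0]]
  ]
}}

```text
time_s: 3.2
position: [0.495, -0.2157, 0.0843]
tcp_rot: [[-0.217, 0.976, 0.0], [0.976, 0.217, -0.0], [-0.0, 0.0, -1.0]]
force: [-0.2, 0.4, 0.7]
opening: 0.515
grasp_force: 0.0
```

```bash
python3 - <<'E'
from h import *
s=bot.read_state();print(s['time_s'],s['position'],s['opening'],s['grasp_force'],s['force'])
im=bot.capture('side')[215:335,240:370];w=bot.capture('wrist');cv2.imwrite('pics/s2.png',cv2.resize(np.hstack([cv2.resize(im,None,fx=3.2,fy=3.2),cv2.resize(w[:,120:520],(400,384))]),None,fx=.95,fy=.95))
E
```

```text
3.2 [ 0.49496729 -0.21568506  0.08431845] 0.5153994781142156 0.0 [-0.23356288  0.39070968  0.7431224 ]
```

View pics/s2.png

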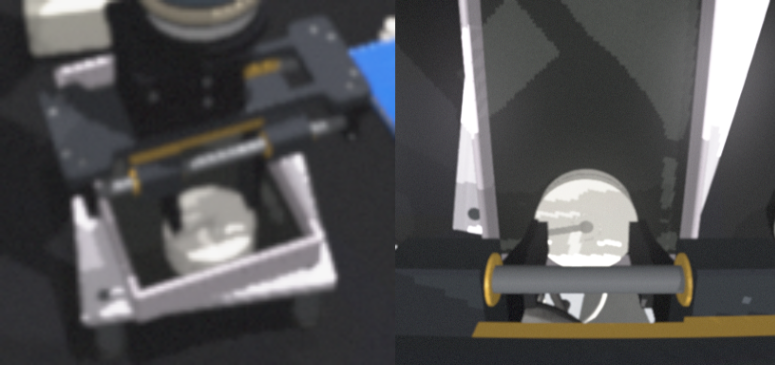

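```bash
python3 - <<'E'
from h import *
s=bot.read_state();w=bot.camera_model('wrist')
p=onz(w,[(321,249)],.094)[0];print(p,s['tcp_rot'].T@(p-s['position']), proj(w,[s['position']+s['tcp_rot']@[0,0,-.01]]))
im=bot.capture('side');print(onz(bot.camera_model('side'),[(240+213/3.2/.95,215+220/3.2/.95)],.094))
print([bot.read_state()[k] for k in('opening','grasp_force')])
E
```

```text
[ 0.49348392 -0.21608549  0.094     ] [-8.15942438e-05 -1.51253879e-03 -9.74298605e-03] [[323.70858463 249.06866227]]
[[ 0.49826005 -0.21432927  0.094     ]]
[0.5030927584641005, 0.0]
```

{"method": "apply_moves", "body": {
  "steps": [
    [[0,0,0,0,0,0,-0.3],[0,0,0,0,0,0,-0.6],[0,0,0,0,0,0,-1],[0,0,0,0,0,0,-1],[0,0,0,0,0,0,-1]]
  ]
}}

```text
time_s: 3.98
position: [0.4949, -0.2157, 0.0843]
tcp_rot: [[-0.217, 0.976, 0.0], [0.976, 0.217, -0.0], [-0.0, 0.0, -1.0]]
force: [0.5, 0.1, -1.0]
opening: 0.045
grasp_force: 0.0
```

```bash
python3 - <<'E'
from h import *
s=bot.read_state();print(s['time_s'],s['position'],s['opening'],s['grasp_force'],s['force'])
im=bot.capture('side')[215:335,240:370];w=bot.capture('wrist')[:,120:520];cv2.imwrite('pics/w3.png',w);cv2.imwrite('pics/s3.png',np.hstack([cv2.resize(im,(433,400)),w[:,40:]]))
E
```

```text
3.975 [ 0.49494004 -0.21567355  0.08426767] 0.0445166203632319 0.0 [ 0.53624354  0.1449388  -1.01073039]
```

View pics/s3.png

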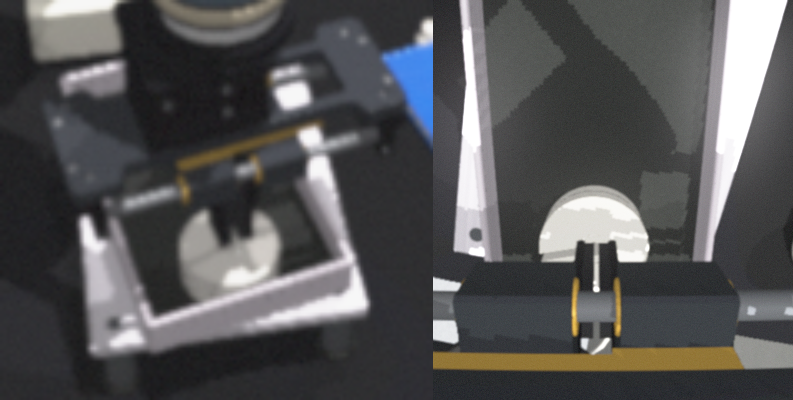

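```bash
python3 - <<'E'
from h import *
s=bot.read_state();m=bot.camera_model('side')
for d in (-.03,-.02,-.01,0,.011): 
    X=s['position']+[0,0,-d];print(d,X[2].round(3),proj(m,[X]))
E
python3 - <<'E'
import cv2
im=cv2.imread('pics/s3.png')[150:330,130:330]
cv2.imwrite('pics/c3.png',cv2.resize(im,None,fx=3,fy=3))
E
```

```text
-0.03 0.114 [[308.23959735 281.70567311]]
-0.02 0.104 [[308.38292533 284.88840835]]
-0.01 0.094 [[308.52392608 288.01647545]]
0 0.084 [[308.66265282 291.09120176]]
0.011 0.073 [[308.81268744 294.41332681]]
```

View pics/c3.png

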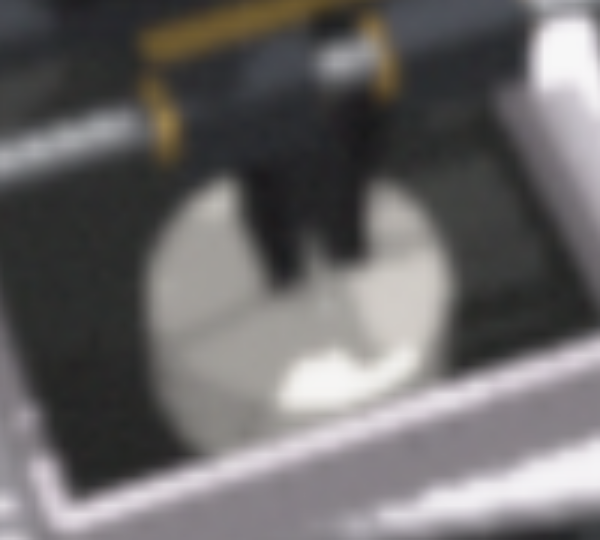

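```bash
python3 - <<'E'
from h import *
s=bot.read_state();m=bot.camera_model('side');w=bot.camera_model('wrist')
for d in (-.03,-.02,-.01,0,.011): 
    o=[]
    for x in (-.0095,0,.0095):
        X=s['position']+s['tcp_rot']@[x,0,d];o+=[proj(m,[X])[0].round(1),proj(w,[X])[0].round(1)]
    print(d,*o)
c,d=ray(m,[(310.6,287.6)]);c2,d2=ray(w,[(324,240)])
A=np.c_[d[0],-d2[0]];k=np.linalg.lstsq(A,c2-c,rcond=None)[0];print(c+k[0]*d[0],c2+k[1]*d2[0])
E
```

```text
-0.03 [309.8 285.2] [323.7 282.8] [308.2 281.7] [323.8 266.2] [306.7 278.2] [323.8 249. ]
-0.02 [310.  288.4] [323.7 273.1] [308.4 284.9] [323.7 257.2] [306.8 281.4] [323.7 240.7]
-0.01 [310.1 291.5] [323.7 264.3] [308.5 288. ] [323.7 249. ] [307.  284.6] [323.7 233.3]
0 [310.2 294.6] [323.6 256.3] [308.7 291.1] [323.7 241.7] [307.1 287.6] [323.7 226.6]
0.011 [310.4 297.9] [323.6 248.4] [308.8 294.4] [323.6 234.3] [307.3 291. ] [323.7 219.9]
[ 0.49954526 -0.21211269  0.09022802] [ 0.49434542 -0.21221845  0.08975646]
```

The crop shows the closed fingertips just above the weight's top. The tips are therefore about 20 mm shorter than stated, so I'll open and go lower in steps, watching the force.

{"method": "apply_moves", "body": {
  "steps": [
    [[0,-0.05,0,0,0,0,0.74],[0,-0.05,0,0,0,0,0.74],[0,-0.05,0,0,0,0,0.74],[0,-0.05,0,0,0,0,0.74],[0,-0.05,0,0,0,0,0.74],[0,-0.05,0,0,0,0,0.74],[0,-0.05,0,0,0,0,0.74],[0,-0.05,0,0,0,0,0.74],[0,-0.05,0.3,0,0,0,0.74],[0,-0.05,0.6,0,0,0,0.74],[0,-0.05,0.6,0,0,0,0.74]]
  ]
}}

```text
time_s: 5.45
position: [0.4942, -0.2156, 0.0779]
tcp_rot: [[-0.217, 0.976, -0.001], [0.976, 0.217, 0.001], [0.001, -0.001, -1.0]]
force: [0.2, -0.1, 0.3]
opening: 0.871
grasp_force: 0.0
```

{"method": "apply_moves", "body": {
  "steps": [
    [[0,0,0.4,0,0,0,0.74],[0,0,0.8,0,0,0,0.74],[0,0,1,0,0,0,0.74],[0,0,1,0,0,0,0.74]]
  ]
}}

```text
time_s: 5.95
position: [0.4943, -0.2157, 0.068]
tcp_rot: [[-0.217, 0.976, -0.0], [0.976, 0.217, 0.0], [0.0, -0.0, -1.0]]
force: [0.3, 0.4, 0.6]
opening: 0.864
grasp_force: 0.0
```

```bash
python3 - <<'E'
from h import *
s=bot.read_state();print(s['time_s'],s['position'],s['opening'],s['force'])
w=bot.capture('wrist')[150:350,200:440];sd=bot.capture('side')[255:325,265:350]
cv2.imwrite('pics/s4.png',np.hstack([cv2.resize(sd,(400,329)),cv2.resize(w,(395,329))]))
E
```

```text
5.95 [ 0.49428543 -0.21567825  0.06797867] 0.8640981753102156 [0.29019179 0.40194056 0.579521  ]
```

View pics/s4.png

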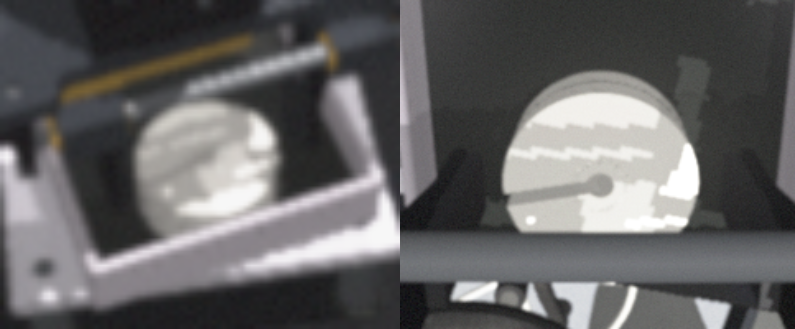

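{"method": "apply_moves", "body": {
  "steps": [
    [[0,0,0.3,0,0,0,0.74],[0,0,0.6,0,0,0,0.74],[0,0,0.6,0,0,0,0.74]]
  ]
}}

```text
time_s: 6.42
position: [0.4942, -0.2156, 0.0619]
tcp_rot: [[-0.217, 0.976, -0.001], [0.976, 0.217, 0.0], [0.001, -0.0, -1.0]]
force: [0.5, 0.3, 0.2]
opening: 0.871
grasp_force: 0.0
```

{"method": "apply_moves", "body": {
  "steps": [
    [[0,0,0,0,0,0,0.4],[0,0,0,0,0,0,0],[0,0,0,0,0,0,0],[0,0,0,0,0,0,0],[0,0,0,0,0,0,0]]
  ]
}}

```text
time_s: 7.05
position: [0.4944, -0.2158, 0.0623]
tcp_rot: [[-0.217, 0.976, -0.0], [0.976, 0.217, -0.0], [0.0, -0.0, -1.0]]
force: [-0.1, -0.6, -0.6]
opening: 0.691
grasp_force: 30.0
```

{"method": "apply_moves", "body": {
  "steps": [
    [[0,0,-0.3,0,0,0,-0.2],[0,0,-0.6,0,0,0,-0.2],[0.3,0,-0.6,0,0,0,-0.2],[1,0,-0.6,0,0,0,-0.2],[2,0,-0.6,0,0,0,-0.2],[3.2,0,-0.6,0,0,0,-0.2],[4.4,0,-0.6,0,0,0,-0.2],[5.6,0,-0.6,0,0,0,-0.2],[6.6,0,-0.6,0,0,0,-0.2],[7.2,0,-0.6,0,0,0,-0.2],[7.3,0,-0.6,0,0,0,-0.2],[7.3,0,-0.6,0,0,0,-0.2]]
  ]
}}

```text
time_s: 8.55
position: [0.4789, -0.1449, 0.0683]
tcp_rot: [[-0.217, 0.976, 0.001], [0.976, 0.217, -0.0], [-0.001, 0.001, -1.0]]
force: [-0.2, 0.7, -4.7]
opening: 0.691
grasp_force: 30.0
```

```bash
python3 - <<'E'
from h import *
s=bot.read_state();print(s['time_s'],s['position'],s['opening'],s['grasp_force'],s['force'])
sd=bot.capture('side')[205:335,240:370]
cv2.imwrite('pics/s5.png',cv2.resize(sd,(560,560),interpolation=cv2.INTER_CUBIC))
E
```

```text
8.55 [ 0.47893209 -0.14485706  0.06832483] 0.6906977849879271 29.99909073114395 [-0.24734081  0.67971205 -4.70072919]
```

View pics/s5.png

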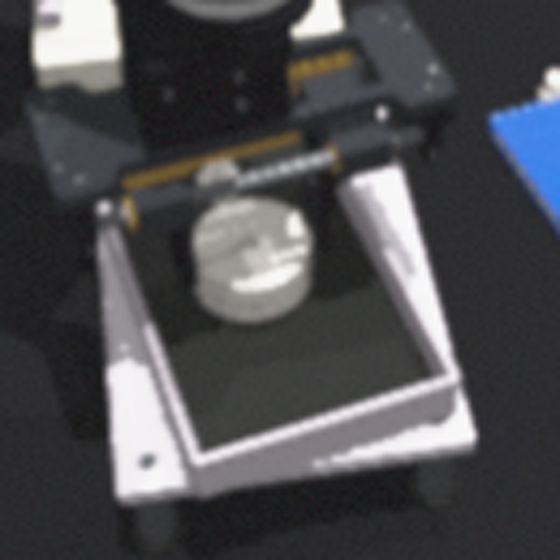

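The side view shows the weight held in the middle of the tray, clear of the mat and with the tray unmoved. I'll set it down, let go and rise.

{"method": "apply_moves", "body": {
  "steps": [
    [[0,0,0.2,0,0,0,-0.2],[0,0,0.4,0,0,0,-0.2],[0,0,0.6,0,0,0,-0.2],[0,0,0.6,0,0,0,-0.2],[0,0,0.6,0,0,0,0.74],[0,0,0.6,0,0,0,0.74],[0,0,0.6,0,0,0,0.74],[0,0,0.6,0,0,0,0.74],[0,0,-1,0,0,0,0.74],[0,0,-4,0,0,0,0.74],[0,0,-9,0,0,0,0.74],[0,0,-14,0,0,0,0.74],[0,0,-18,0,0,0,0.5],[0,0,-18,0,0,0,0.3],[0,0,-18,0,0,0,0.3]]
  ]
}}

```text
time_s: 10.48
position: [0.4778, -0.1441, 0.2475]
tcp_rot: [[-0.217, 0.976, -0.001], [0.976, 0.217, 0.001], [0.001, -0.001, -1.0]]
force: [-0.2, 0.1, -0.0]
opening: 0.669
grasp_force: 0.0
```

```bash
python3 - <<'E'
from h import *
s=bot.read_state();print(s['time_s'],s['position'],s['force'],s['opening'])
print('to tail',delta(s,(.504,-.250,.14),102.4))
m=bot.camera_model('wrist');w=bot.capture('wrist');cv2.imwrite('pics/w6.png',w);np.savez('w6.npz',K=m['intrinsics'],k1=m['k1'],R=m['R'],t=m['t'])
sd=bot.capture('side');cv2.imwrite('pics/sd6.png',sd)
ms=bot.camera_model('side')
# predicted pixel positions of tray corners if unmoved, weight centre
c=np.array([.4806,-.1440]);y=np.array([-.2147,.9767]);x=np.array([y[1],-y[0]])
P=[[*(c+a*.065*x+b*.11*y),.092] for a,b in((-1,-1),(1,-1),(1,1),(-1,1))]
print(proj(m,P).round(1));print(proj(ms,P).round(1))
hsv=cv2.cvtColor(sd,cv2.COLOR_BGR2GRAY)
def blob(im,model,z,win):
    x0,x1,y0,y1=win;g=cv2.GaussianBlur(cv2.cvtColor(im,cv2.COLOR_BGR2GRAY),(3,3),0)[y0:y1,x0:x1]
    cs=cv2.findContours(((g>110)*255).astype(np.uint8),0,1)[0]
    for k in sorted(cs,key=cv2.contourArea)[-3:]:
        h=cv2.convexHull(k)[:,0,:]+[x0,y0];Q=onz(model,h,z)[:,:2].astype(np.float32);print('blob',cv2.minEnclosingCircle(Q),h.mean(0),cv2.contourArea(k))
pc=proj(m,[[*c,.094]])[0];print(pc)
px=pc.astype(int);blob(w,m,.094,(px[0]-60,px[0]+60,max(px[1]-60,0),px[1]+60))
pc=proj(ms,[[*c,.094]])[0].astype(int);print(pc);blob(sd,ms,.094,(pc[0]-22,pc[0]+22,pc[1]-20,pc[1]+20))
E
```

```text
10.475 [ 0.47779328 -0.14407833  0.24753683] [-0.20273237  0.06690611 -0.02951339] 0.6688269733052352
to tail (array([-10.92,   0.27,  10.74]), array([-1.000e-02, -1.000e-01, -8.985e+01]))
[[267.5 274.9]
 [383.8 275.4]
 [396.8  64.9]
 [257.3  64.3]]
[[283.7 312.6]
 [345.7 292.8]
 [309.3 224.6]
 [257.2 238. ]]
[326.31806633 179.76812183]
blob ((0.5479375123977661, -0.16395506262779236), 0.029946856200695038) [384. 220.] 54.5
blob ((0.4265323281288147, -0.19009283185005188), 0.03099995292723179) [267.5        213.66666667] 91.5
blob ((0.4779813587665558, -0.1444118171930313), 0.03159132972359657) [323.86111111 179.02777778] 2800.0
[298 262]
blob ((0.5315252542495728, -0.09531174600124359), 0.00848910491913557) [318.  243.5] 5.0
blob ((0.46649038791656494, -0.09145765751600266), 0.015923289582133293) [290.4 246.3] 65.5
blob ((0.4807640314102173, -0.1518232226371765), 0.04043079540133476) [297.60869565 266.2173913 ] 621.5
```

```bash
python3 - <<'E'
from h import *
d=np.load('w6.npz');m=dict(intrinsics=d['K'],k1=float(d['k1']),R=d['R'],t=d['t'])
g=cv2.GaussianBlur(cv2.cvtColor(cv2.imread('pics/w6.png'),cv2.COLOR_BGR2GRAY),(3,3),0).astype(int)
for c in (285,300,320,340,365): print('col',c,g[240:300:2,c].tolist())
for c in (285,345,365): print('colTop',c,g[46:90:2,c].tolist())
for r in (100,150,250): print('row',r,g[r,240:285:2].tolist(),g[r,365:415:2].tolist())
E
```

```text
col 285 [45, 42, 43, 47, 46, 47, 46, 45, 46, 43, 36, 51, 76, 80, 79, 87, 152, 190, 96, 43, 53, 67, 108, 146, 170, 155, 81, 46, 51, 55]
col 300 [44, 43, 44, 46, 46, 46, 47, 45, 46, 43, 35, 50, 76, 80, 81, 89, 152, 193, 97, 30, 27, 35, 49, 55, 82, 110, 67, 43, 49, 53]
col 320 [43, 44, 41, 42, 47, 45, 45, 45, 46, 44, 39, 52, 75, 81, 80, 85, 152, 195, 98, 32, 31, 30, 32, 51, 88, 113, 67, 43, 50, 53]
col 340 [49, 48, 48, 46, 46, 48, 46, 44, 45, 42, 39, 51, 75, 79, 79, 87, 152, 197, 99, 30, 30, 27, 26, 31, 77, 120, 74, 44, 49, 55]
col 365 [48, 49, 48, 48, 47, 47, 46, 45, 47, 43, 37, 52, 77, 80, 80, 89, 154, 192, 96, 31, 26, 25, 27, 28, 26, 29, 38, 43, 49, 53]
colTop 285 [230, 238, 193, 122, 110, 108, 96, 128, 154, 137, 125, 94, 50, 32, 32, 34, 35, 35, 36, 35, 35, 33]
colTop 345 [36, 38, 101, 216, 243, 243, 243, 240, 210, 188, 214, 152, 65, 41, 40, 38, 38, 38, 37, 41, 40, 39]
colTop 365 [35, 39, 37, 38, 87, 206, 243, 241, 206, 182, 214, 157, 72, 49, 50, 54, 53, 53, 52, 54, 56, 55]
row 100 [22, 24, 24, 24, 23, 20, 22, 21, 35, 90, 120, 96, 72, 45, 31, 33, 32, 30, 30, 34, 31, 30, 32] [50, 52, 55, 50, 46, 47, 48, 47, 47, 46, 51, 70, 92, 149, 190, 221, 243, 244, 244, 244, 244, 244, 244, 244, 244]
row 150 [27, 26, 29, 29, 31, 31, 28, 34, 93, 127, 121, 122, 102, 74, 51, 38, 36, 35, 34, 37, 34, 35, 37] [49, 48, 49, 49, 47, 47, 46, 48, 46, 55, 74, 90, 118, 141, 201, 241, 244, 244, 244, 244, 244, 244, 245, 245, 234]
row 250 [32, 30, 24, 19, 15, 17, 18, 22, 24, 25, 24, 25, 34, 119, 184, 125, 70, 50, 46, 47, 47, 47, 47] [47, 47, 48, 45, 44, 40, 37, 41, 30, 25, 27, 25, 26, 24, 23, 20, 20, 19, 20, 30, 30, 31, 30, 29, 32]
```

```bash
python3 - <<'E'
from h import *
d=np.load('w6.npz');m=dict(intrinsics=d['K'],k1=float(d['k1']),R=d['R'],t=d['t'])
p=onz(m,[(290,273.5),(325.5,273.5),(362,273.5)],.092);print(p.round(4))
v=p[2]-p[0];print(np.degrees(np.arctan2(v[1],v[0])))
s=bot.read_state();print('to tail',delta(s,(p[1][0],p[1][1],.12),102.5))
E
```

```text
[[ 0.465  -0.258   0.092 ]
 [ 0.5036 -0.2493  0.092 ]
 [ 0.5433 -0.2405  0.092 ]]
12.641184564114921
to tail (array([-10.89,   0.29,  12.64]), array([-1.000e-02, -2.400e-01, -8.995e+01]))
```

{"method": "apply_moves", "body": {
  "steps": [
    [[-2.5,0,0,0,0,-10,0.15],[-5,0.1,0,0,0,-20,0.15],[-8,0.2,0,0,0,-30,0.15],[-10.9,0.3,0,0,0,-40,0.15],[-10.9,0.3,2,0,0,-50,0.15],[-10.9,0.3,4,0,0,-60,0.15],[-10.9,0.3,6,0,0,-70,0.15],[-10.9,0.3,9,0,0,-80,0.15],[-10.9,0.3,12.6,0,0,-90,0.15],[-10.9,0.3,12.6,0,-0.2,-90.1,0.15],[-10.9,0.3,12.6,0,-0.2,-90.1,0.15],[-10.9,0.3,12.6,0,-0.2,-90.1,0.15]]
  ]
}}

```text
time_s: 12.08
position: [0.506, -0.2509, 0.1235]
tcp_rot: [[-0.976, -0.218, 0.005], [-0.218, 0.976, -0.003], [-0.004, -0.004, -1.0]]
force: [-0.3, 0.1, -0.2]
opening: 0.572
grasp_force: 0.0
```

```bash
python3 - <<'E'
from h import *
s=bot.read_state();print(s['time_s'],s['position'],s['force'],s['opening'],s['joint_positions'])
print(delta(s,(.5036,-.2493,.060),102.6))
E
```

```text
12.075 [ 0.50602625 -0.25090783  0.12350852] [-0.3053011   0.08962542 -0.24661715] 0.5721310689518637 [-3.77170579e+01  3.13181785e+01  9.53090098e+01  1.95624707e-02
  5.30464261e+01 -1.40308415e+02]
(array([0.23, 0.24, 6.35]), array([-0.24,  0.22, -0.02]))
```

{"method": "apply_moves", "body": {
  "steps": [
    [[0.2,0.2,1.5,0,0.2,0,0.15],[0.2,0.2,3,0,0.2,0,0.15],[0.2,0.2,4.5,0,0.2,0,0.15],[0.2,0.2,5.4,0,0.2,0,0.15],[0.2,0.2,6.1,0,0.2,0,0.15],[0.2,0.2,6.3,0,0.2,0,0.15],[0.2,0.2,6.3,0,0.2,0,0.15]]
  ]
}}

```text
time_s: 12.95
position: [0.5031, -0.249, 0.0593]
tcp_rot: [[-0.976, -0.219, -0.0], [-0.219, 0.976, -0.003], [0.001, -0.002, -1.0]]
force: [-0.5, -0.7, -0.2]
opening: 0.574
grasp_force: 0.0
```

{"method": "apply_moves", "body": {
  "steps": [
    [[0,0,0,0,0,0,-0.2],[0,0,0,0,0,0,-0.5],[0,0,0,0,0,0,-0.7],[0,0,0,0,0,0,-0.85],[0,0,0,0,0,0,-1],[0,0,0,0,0,0,-1],[0,0,0,0,0,0,-1]]
  ]
}}

```text
time_s: 13.82
position: [0.5032, -0.2491, 0.0593]
tcp_rot: [[-0.976, -0.219, -0.0], [-0.219, 0.976, -0.003], [0.001, -0.003, -1.0]]
force: [1.1, -1.3, -0.1]
opening: 0.026
grasp_force: 30.0
```

```bash
python3 - <<'E'
from h import *
s=bot.read_state();R=s['tcp_rot'];print(s['position'],s['force'],s['moment']);print(R.round(4))
d=np.array([-.0175,.9998,0])
print('tool shift for 15cm',R.T@d*15)
# side-view slab check numerically: fence/pin from scene0 via white mask polygon
im=cv2.imread('pics/scene0.png');g=cv2.cvtColor(im,cv2.COLOR_BGR2GRAY);m=bot.camera_model('scene')
C=np.array([.460,.184]);a=np.radians(1.);Rz=np.array([[np.cos(a),-np.sin(a)],[np.sin(a),np.cos(a)]])
f=lambda x,y,z:[*(C+Rz@[x,y]),z]
print('pred: fence top ends, pin top, corners',proj(m,[f(-.077,-.1,.076),f(-.077,.12,.076),f(-.091,-.1,.076),f(-.091,.12,.076),f(-.047,.118,.082),f(-.095,-.13,.06),f(.095,-.13,.06),f(.095,.13,.06),f(-.095,.13,.06)]).round(1))
cr=cv2.resize(im[195:300,215:375],(800,525),interpolation=cv2.INTER_CUBIC);cv2.imwrite('pics/slab.png',cr)
E
```

```text
[ 0.50319111 -0.24913405  0.05926744] [ 1.14264895 -1.2907238  -0.11567104] [ 0.00827552 -0.1557899  -0.03699247]
[[-9.757e-01 -2.190e-01 -3.000e-04]
 [-2.190e-01  9.757e-01 -2.900e-03]
 [ 1.000e-03 -2.700e-03 -1.000e+00]]
tool shift for 15cm [-3.02830085 14.69035231 -0.0431053 ]
pred: fence top ends, pin top, corners [[335.4 234.3]
 [253.7 262.7]
 [338.3 237.1]
 [255.9 266.1]
 [249.7 253.2]
 [349.1 239.4]
 [313.8 205.1]
 [227.2 231.7]
 [253.2 273.9]]
```

View pics/slab.png

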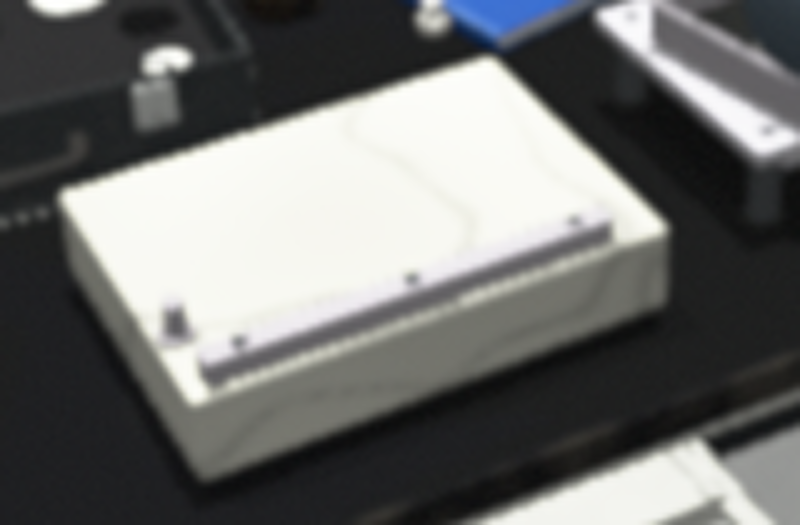

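The scene crop shows the slab's top corners at (668,228), (490,57), (62,195) and (195,405), the pin at (173,320) and the fence from (205,365) to (610,225). All of it is within 2 px of my predicted slab pose. I'll start the crossing.

{"method": "apply_moves", "body": {
  "steps": [
    [[-0.04,0.2,0,0,0,0,-1],[-0.14,0.7,0,0,0,0,-1],[-0.3,1.5,0,0,0,0,-1],[-0.5,2.5,-0.01,0,0,0,-1],[-0.74,3.6,-0.01,0,0,0,-1],[-0.99,4.8,-0.01,0,0,0,-1],[-1.24,6,-0.02,0,0,0,-1],[-1.48,7.2,-0.02,0,0,0,-1],[-1.73,8.4,-0.02,0,0,0,-1],[-1.98,9.6,-0.03,0,0,0,-1],[-2.23,10.8,-0.03,0,0,0,-1],[-2.47,12,-0.03,0,0,0,-1],[-2.7,13.1,-0.04,0,0,0,-1],[-2.89,14,-0.04,0,0,0,-1],[-3,14.5,-0.04,0,0,0,-1],[-3.03,14.7,-0.04,0,0,0,-1]]
  ]
}}

```text
time_s: 15.82
position: [0.5004, -0.0986, 0.0593]
tcp_rot: [[-0.976, -0.219, -0.001], [-0.219, 0.976, -0.003], [0.001, -0.002, -1.0]]
force: [-0.6, -1.5, 0.5]
opening: 0.031
grasp_force: 30.0
```

```bash
python3 - <<'E'
from h import *
m=bot.camera_model('scene')
P=onz(m,np.array([(668,228),(490,57),(62,195),(195,405)])/5+[215,195],.06)[:,:2]
print(P.round(4),np.linalg.norm(np.roll(P,-1,0)-P,axis=1).round(4),'centre',P.mean(0))
for i,j in((0,3),(1,2)): v=P[j]-P[i];print(np.degrees(np.arctan2(-v[0],v[1])))
for i,j in((0,1),(3,2)): v=P[j]-P[i];print(np.degrees(np.arctan2(v[1],v[0])))
print('pin mid',onz(m,np.array([(175,320)])/5+[215,195],.071))
s=bot.read_state();R=s['tcp_rot'];p=s['position'];print(s['time_s'],p,s['force'],s['moment'],s['opening'],s['grasp_force']);print(R.round(4))
# tray pose now in slab frame, slab C=(.460,.184),1deg
y=R[:2,1]/np.linalg.norm(R[:2,1]);ct=p[:2]+.1085*y;print('tray c',ct,'ang',np.degrees(np.arctan2(-y[0],y[1])))
sd=bot.capture('side');cv2.imwrite('pics/sd7.png',sd);sc=bot.capture('scene');cv2.imwrite('pics/sc7.png',sc)
E
```

```text
[[0.3638 0.0561]
 [0.5524 0.0609]
 [0.5426 0.3183]
 [0.355  0.3132]] [0.1887 0.2575 0.1877 0.2573] centre [0.45344789 0.18711932]
1.940664916791563
2.169312049528387
1.4757787848451673
1.5475932433591841
pin mid [[0.40362157 0.30416524 0.071     ]]
15.825 [ 0.50039018 -0.09856881  0.05928688] [-0.61347594 -1.53505924  0.54395947] [-0.07641102 -0.15860638 -0.00128221] 0.030500900348639726 30.000796616077423
[[-9.756e-01 -2.194e-01 -7.000e-04]
 [-2.194e-01  9.756e-01 -2.600e-03]
 [ 1.300e-03 -2.300e-03 -1.000e+00]]
tray c [0.47658212 0.00728688] ang 12.675501439410416
```

{"method": "apply_moves", "body": {
  "steps": [
    [[-0.04,0.2,0,0,0,0,-1],[-0.14,0.7,0,0,0,0,-1],[-0.3,1.5,0,0,0,0,-1],[-0.5,2.5,-0.01,0,0,0,-1],[-0.72,3.6,-0.01,0,0,0,-1],[-0.96,4.8,-0.01,0,0,0,-1],[-1.2,6,-0.02,0,0,0,-1],[-1.44,7.2,-0.02,0,0,0,-1],[-1.68,8.4,-0.02,0,0,0,-1],[-1.92,9.6,-0.03,0,0,0,-1],[-2.16,10.8,-0.03,0,0,0,-1],[-2.4,12,-0.03,0,0,0,-1],[-2.64,13.2,-0.04,0,0,0,-1],[-2.88,14.4,-0.04,0,0,0,-1],[-3.08,15.5,-0.05,0,0,0,-1],[-3.26,16.4,-0.05,0,0,0,-1],[-3.4,17.1,-0.05,0,0,0,-1],[-3.5,17.6,-0.05,0,0,0,-1],[-3.56,17.8,-0.05,0,0,0,-1],[-3.56,17.9,-0.05,0,0,0,-1]]
  ]
}}

```text
time_s: 18.42
position: [0.4959, 0.0836, 0.0593]
tcp_rot: [[-0.976, -0.219, -0.001], [-0.219, 0.976, -0.003], [0.001, -0.002, -1.0]]
force: [-1.0, -0.4, -1.3]
opening: 0.029
grasp_force: 30.0
```

{"method": "apply_moves", "body": {
  "steps": [
    [[0,0,0,0,0,0,-1],[-0.04,0.2,0,0,0,0,-1],[-0.06,0.3,0,0,0,0,-1],[-0.08,0.4,0,0,0,0,-1],[-0.08,0.4,0,0,0,0,-1]]
  ]
}}

```text
time_s: 19.05
position: [0.4957, 0.0879, 0.0593]
tcp_rot: [[-0.976, -0.219, -0.001], [-0.219, 0.976, -0.002], [0.001, -0.002, -1.0]]
force: [-0.6, 0.4, -2.3]
opening: 0.027
grasp_force: 30.0
```

{"method": "apply_moves", "body": {
  "steps": [
    [[-0.02,0.1,0,0,0,0,-1],[-0.04,0.2,0,0,0,0,-1],[-0.06,0.3,0,0,0,0,-1],[-0.08,0.4,0,0,0,0,-1],[-0.08,0.4,0,0,0,0,-1]]
  ]
}}

```text
time_s: 19.68
position: [0.4956, 0.092, 0.0593]
tcp_rot: [[-0.976, -0.219, -0.001], [-0.219, 0.976, -0.002], [0.001, -0.002, -1.0]]
force: [0.2, 1.1, -2.6]
opening: 0.027
grasp_force: 30.0
```

```bash
python3 - <<'E'
from h import *
s=bot.read_state();R=s['tcp_rot'];p=s['position'];print(s['time_s'],p,s['force'],s['moment'],s['opening'])
y=R[:2,1]/np.linalg.norm(R[:2,1]);ct=p[:2]+.1085*y;print('tray c',ct,'ang',np.degrees(np.arctan2(-y[0],y[1])))
for n,C,a in(('side',(.460,.184),1.),('avg',(.457,.1855),1.4),('scene',(.4534,.187),1.8)):
    a=np.radians(a);Rz=np.array([[np.cos(a),-np.sin(a)],[np.sin(a),np.cos(a)]]);print(n,Rz.T@(ct-C))
m=bot.camera_model('scene');sc=bot.capture('scene');cv2.imwrite('pics/sc8.png',sc);cv2.imwrite('pics/sd8.png',bot.capture('side'))
x=np.array([y[1],-y[0]])
print(proj(m,[[*(ct+i*.065*x+j*.11*y),.092] for i,j in((-1,-1),(1,-1),(1,1),(-1,1))]).round(1))
# wrist camera: what part of fence
w=bot.camera_model('wrist');print('fence near end in wrist',proj(w,[[.457-.077-.0+.0024,.0855,.076],[.38,.14,.076]]))
E
```

```text
19.675 [0.49560123 0.09200673 0.05927976] [ 0.24068122  1.07948041 -2.58884501] [ 0.16349917 -0.11589684  0.06518903] 0.026554875363972313
tray c [0.47184249 0.19787349] ang 12.6488161508779
side [0.01208281 0.0136647 ]
avg [0.01514037 0.01200717]
scene [0.01877493 0.01028884]
[[328.4 219.1]
 [297.7 199.7]
 [228.9 230.3]
 [257.3 254.9]]
fence near end in wrist [[364.29667868  28.22340377]
 [480.03643993  52.65932234]]
```

{"method": "apply_moves", "body": {
  "steps": [
    [[-0.02,0.1,0,0,0,0,-1],[-0.04,0.2,0,0,0,0,-1],[-0.06,0.3,0,0,0,0,-1],[-0.06,0.3,0,0,0,0,-1]]
  ]
}}

```text
time_s: 20.27
position: [0.4956, 0.095, 0.0593]
tcp_rot: [[-0.976, -0.219, -0.001], [-0.219, 0.976, -0.002], [0.001, -0.002, -1.0]]
force: [-0.9, -0.1, -2.9]
opening: 0.03
grasp_force: 30.0
```

{"method": "apply_moves", "body": {
  "steps": [
    [[-0.02,0.1,0,0,0,0,-1],[-0.04,0.2,0,0,0,0,-1],[-0.06,0.3,0,0,0,0,-1],[-0.06,0.3,0,0,0,0,-1]]
  ]
}}

```text
time_s: 20.78
position: [0.4975, 0.0967, 0.0597]
tcp_rot: [[-0.975, -0.22, 0.003], [-0.22, 0.975, -0.005], [-0.002, -0.005, -1.0]]
force: [2.2, -5.2, -3.2]
opening: 0.031
grasp_force: 30.0
```

```bash
python3 - <<'E'
from h import *
s=bot.read_state();R=s['tcp_rot'];p=s['position'];print(s['time_s'],p,s['force'],s['moment'])
m=bot.camera_model('scene');sc=bot.capture('scene');cv2.imwrite('pics/sc9.png',sc)
g=cv2.cvtColor(sc,cv2.COLOR_BGR2GRAY).astype(int);g0=cv2.cvtColor(cv2.imread('pics/scene0.png'),cv2.COLOR_BGR2GRAY).astype(int)
print(g[236:272:2,236:274:2]);print(g0[236:272:2,236:274:2])
E
```

```text
20.775 [0.49753669 0.09668616 0.05969241] [ 2.20042074 -5.20285714 -3.20828474] [-0.95934863 -0.48372891  0.13177994]
[[170  76  55  56  56  55  54 105 232 184 218 123  56  58  58  55  75 119
  133]
 [210 175  84  56  56  57  55 103 193 178 181 196  89  56  57  57  53  64
   92]
 [131 191 193 100  56  56  57 187 221 175 192 241 123  56  56  56  57  55
   52]
 [113 123 180 212 121  59  54 159 229 229 223 205 102  55  55  57  56  57
   56]
 [124 114 118 176 209 127  60  86 145 166 153 124  70  54  57  55  56  55
   67]
 [155 124 114 116 155 199 160  71  73  95  83  64  54  56  56  54  64 109
  164]
 [167 165 124 113 113 144 218 175  77  55  56  55  56  55  65 110 166 182
  151]
 [144 192 167 125 114 113 136 199 178  91  54  54  63 110 167 186 154 120
  108]
 [131 213 233 187 136 116 127 134 183 193 112 111 170 186 156 121 109 108
  107]
 [126 155 247 242 192 160 230 227 137 179 219 193 160 121 109 108 108 107
  107]
 [125 127 199 253 238 197 220 202 122 116 140 124 109 109 108 107 108 113
  129]
 [112 125 130 220 249 226 138 118 106 112 114 110 109 108 108 119 158 207
  238]
 [ 81 119 
[... 1235 characters left out ...]
 237 246 248 248 248 248 247 247 247 247 247
  246]
 [107 110 172 242 247 241 200 179 235 248 247 248 248 247 247 246 244 242
  241]
 [ 96 108 112 191 236 232 136 103 203 247 247 246 246 244 241 238 238 238
  239]
 [ 70 104 100 138 233 234 131  96 160 230 242 243 243 239 234 239 236 236
  235]
 [ 30  85  99 107 179 216 167 140 159 214 244 246 235 171 201 236 230 208
  167]
 [ 19  53  95 106 123 188 199 205 230 236 237 236 229 158 186 175 135 109
   99]
 [ 21  26  71 106 109 151 240 248 248 220 227 222 184 137 111 100  98 105
  132]
 [ 26  19  42  96 109 113 196 247 249 202 138 116 101  98 104 120 153 188
  190]
 [ 31  22  22  70 105 109 130 232 249 222 111  97 120 155 192 192 181 152
  129]]
```

{"method": "apply_moves", "body": {
  "steps": [
    [[0.03,-0.2,0,0,0,0,-1],[0.06,-0.3,0,0,0,0,-1],[0.2,-0.31,0,0,0,0.35,-1],[0.5,-0.34,0,0,0,1.05,-1],[0.9,-0.37,0,0,0,2,-1],[1.4,-0.42,0,0,0,3.2,-1],[1.9,-0.46,0,0,0,4.4,-1],[2.4,-0.5,0,0,0,5.6,-1],[2.9,-0.55,0,0,0,6.8,-1],[3.4,-0.59,0,0,0,8,-1],[3.9,-0.64,0,0,0,9.2,-1],[4.3,-0.67,0,0,0,10.1,-1],[4.6,-0.7,0,0,0,10.9,-1],[4.76,-0.71,0,0,0,11.25,-1],[4.76,-0.71,0,0,0,11.25,-1]]
  ]
}}

```text
time_s: 22.7
position: [0.4505, 0.0805, 0.0594]
tcp_rot: [[-1.0, -0.025, -0.001], [-0.025, 1.0, -0.003], [0.001, -0.003, -1.0]]
force: [0.1, -0.3, -3.7]
opening: 0.031
grasp_force: 30.0
```

```bash
python3 - <<'E'
from h import *
s=bot.read_state();R=s['tcp_rot'];p=s['position'];print(s['time_s'],p,s['force'],s['moment'],s['opening']);print(R.round(4))
E
```

```text
22.7 [0.45052791 0.08051519 0.05937965] [ 0.12985799 -0.31799791 -3.73039891] [ 0.05055752 -0.13704701 -0.00087802] 0.03082225088572032
[[-9.997e-01 -2.450e-02 -9.000e-04]
 [-2.450e-02  9.997e-01 -2.500e-03]
 [ 1.000e-03 -2.500e-03 -1.000e+00]]
```

{"method": "apply_moves", "body": {
  "steps": [
    [[0.1,0,0,0,0,0,-1],[0.2,0,0,0,0,0,-1],[0.3,0,0,0,0,0,-1],[0.3,0,0,0,0,0,-1]]
  ]
}}

```text
time_s: 23.2
position: [0.4476, 0.0805, 0.0594]
tcp_rot: [[-1.0, -0.024, -0.001], [-0.024, 1.0, -0.002], [0.001, -0.002, -1.0]]
force: [-0.4, 0.3, -3.5]
opening: 0.028
grasp_force: 30.0
```

{"method": "apply_moves", "body": {
  "steps": [
    [[0.1,0,0,0,0,0,-1],[0.2,0,0,0,0,0,-1],[0.2,0,0,0,0,0,-1]]
  ]
}}

```text
time_s: 23.58
position: [0.4466, 0.0805, 0.0595]
tcp_rot: [[-1.0, -0.024, 0.001], [-0.024, 1.0, -0.002], [-0.001, -0.002, -1.0]]
force: [2.0, 0.1, -3.8]
opening: 0.031
grasp_force: 30.0
```

{"method": "apply_moves", "body": {
  "steps": [
    [[0.1,0,0,0,0,0,-1],[0.1,0,0,0,0,0,-1]]
  ]
}}

```text
time_s: 23.82
position: [0.4466, 0.0804, 0.0597]
tcp_rot: [[-1.0, -0.024, 0.003], [-0.024, 1.0, -0.002], [-0.003, -0.003, -1.0]]
force: [4.2, 1.8, -4.3]
opening: 0.031
grasp_force: 30.0
```

```bash
python3 - <<'E'
from h import *
s=bot.read_state();R=s['tcp_rot'];p=s['position'];print(s['time_s'],p,s['force'],s['moment'],s['opening']);print(R.round(4))
E
```

```text
23.825 [0.44658763 0.08041764 0.05965598] [ 4.23541443  1.7954431  -4.2585578 ] [ 0.42383746 -0.94751428 -0.09052492] 0.031153970681183613
[[-0.9997 -0.0242  0.0031]
 [-0.0242  0.9997 -0.0024]
 [-0.0031 -0.0025 -1.    ]]
```

{"method": "apply_moves", "body": {
  "steps": [
    [[-0.1,0,0,0,0,-0.2,-1],[-0.1,0,0,0,0,-0.4,-1],[-0.1,0,0,0,0,-0.5,-1],[-0.1,0,0,0,0,-0.5,-1]]
  ]
}}

```text
time_s: 24.32
position: [0.4466, 0.0804, 0.0596]
tcp_rot: [[-0.999, -0.033, 0.001], [-0.033, 0.999, -0.002], [-0.001, -0.002, -1.0]]
force: [5.5, 1.4, -1.6]
opening: 0.029
grasp_force: 30.0
```

```bash
python3 - <<'E'
from h import *
s=bot.read_state();R=s['tcp_rot'];p=s['position'];print(s['time_s'],p,s['force'],s['moment'],s['opening']);print(R.round(4))
E
```

```text
24.325 [0.44657769 0.08039102 0.05960068] [ 5.48876114  1.37220612 -1.58089584] [ 0.30484194 -0.99683893 -0.11382215] 0.029165876384615937
[[-0.9995 -0.0328  0.0012]
 [-0.0329  0.9995 -0.0025]
 [-0.0011 -0.0025 -1.    ]]
```

{"method": "apply_moves", "body": {
  "steps": [
    [[-0.05,0,0,0,0,-0.3,-1],[-0.1,0,0,0,0,-0.6,-1],[-0.1,0,0,0,0,-0.6,-1]]
  ]
}}

```text
time_s: 24.7
position: [0.4466, 0.0806, 0.0594]
tcp_rot: [[-0.999, -0.044, -0.001], [-0.044, 0.999, -0.002], [0.001, -0.002, -1.0]]
force: [4.0, 0.5, -3.6]
opening: 0.028
grasp_force: 30.0
```

```bash
python3 - <<'E'
from h import *
s=bot.read_state();R=s['tcp_rot'];p=s['position'];print(s['time_s'],p,s['force'],s['moment'],s['opening']);print(R.round(4))
E
```

```text
24.7 [0.44663643 0.08055159 0.0593557 ] [ 3.99399355  0.48216406 -3.64093823] [ 0.37557106 -0.90625119 -0.25839711] 0.027771896552768308
[[-9.99e-01 -4.36e-02 -8.00e-04]
 [-4.36e-02  9.99e-01 -2.30e-03]
 [ 9.00e-04 -2.30e-03 -1.00e+00]]
```

{"method": "apply_moves", "body": {
  "steps": [
    [[0,0.1,0,0,0,0.2,-1],[0,0.2,0,0,0,0.2,-1],[0,0.2,0,0,0,0.2,-1]]
  ]
}}

```text
time_s: 25.08
position: [0.4467, 0.0823, 0.0594]
tcp_rot: [[-0.999, -0.041, -0.001], [-0.041, 0.999, -0.003], [0.001, -0.003, -1.0]]
force: [4.0, -2.3, -3.0]
opening: 0.029
grasp_force: 30.0
```

{"method": "apply_moves", "body": {
  "steps": [
    [[0,0.1,0,0,0,0,-1],[0,0.1,0,0,0,0,-1]]
  ]
}}

```text
time_s: 25.32
position: [0.4466, 0.0825, 0.0594]
tcp_rot: [[-0.999, -0.042, -0.001], [-0.042, 0.999, -0.004], [0.001, -0.004, -1.0]]
force: [4.3, -5.4, -3.3]
opening: 0.028
grasp_force: 30.0
```

{"method": "apply_moves", "body": {
  "steps": [
    [[0,0.1,0,0,0,0,-1],[0,0.1,0,0,0,0,-1]]
  ]
}}

```text
time_s: 25.58
position: [0.4467, 0.0825, 0.0594]
tcp_rot: [[-0.999, -0.043, -0.001], [-0.043, 0.999, -0.006], [0.001, -0.006, -1.0]]
force: [4.3, -10.7, -2.7]
opening: 0.03
grasp_force: 30.0
```

{"method": "apply_moves", "body": {
  "steps": [
    [[0,-0.15,0,0,0,0,-1],[0,-0.15,0,0,0,0,-1],[0,-0.15,0,0,0,0,-0.5],[0,-0.15,0,0,0,0,-0.2],[0,-0.15,0,0,0,0,0.15],[0,-0.15,0,0,0,0,0.15],[0,-0.15,0,0,0,0,0.15],[0,-0.15,-1,0,0,0,0.15],[0,-0.15,-4,0,0,0,0.15],[0,-0.15,-8,0,0,0,0.15],[0,-0.15,-13,0,0,0,0.15],[0,-0.15,-18,0,0,0,0.15],[0,-0.15,-18,0,0,0,0.15],[0,-0.15,-18,0,0,0,0.15]]
  ]
}}

```text
time_s: 27.32
position: [0.4459, 0.0835, 0.2395]
tcp_rot: [[-0.999, -0.04, -0.001], [-0.04, 0.999, -0.002], [0.001, -0.002, -1.0]]
force: [-0.8, -0.2, 0.2]
opening: 0.576
grasp_force: 0.0
```

```bash
python3 - <<'E'
from h import *
s=bot.read_state();print(s['time_s'],s['position'],s['force'],s['opening'])
m=bot.camera_model('wrist');w=bot.capture('wrist');cv2.imwrite('pics/w10.png',w);np.savez('w10.npz',K=m['intrinsics'],k1=m['k1'],R=m['R'],t=m['t'])
cv2.imwrite('pics/sc10.png',bot.capture('scene'));cv2.imwrite('pics/sd10.png',bot.capture('side'))
g=cv2.GaussianBlur(cv2.cvtColor(w,cv2.COLOR_BGR2GRAY),(3,3),0).astype(int)
c=np.array([.4425,.191])
a=np.radians(2.);y=np.array([-np.sin(a),np.cos(a)]);x=np.array([y[1],-y[0]])
q=lambda i,j,z:[*(c+i*x+j*y),z]
P=proj(m,[q(-.065,-.11,.092),q(.065,-.11,.092),q(.065,.11,.092),q(-.065,.11,.092),q(0,0,.094),q(-.065,0,.092),q(-.065,.05,.092)]).round(1);print(P)
S=bot.camera_model('side');print('side',proj(S,[q(-.065,-.11,.092),q(.065,-.11,.092),q(.065,.11,.092),q(-.065,.11,.092),q(0,0,.094)]).round(1))
E
```

```text
27.325 [0.44594569 0.08349177 0.23945505] [-0.8409658  -0.2289188   0.22411933] 0.5758423023314447
[[321.3 114.7]
 [320.7 241.6]
 [525.8 242.2]
 [549.3 118.2]
 [431.5 183. ]
 [437.4 115.9]
 [489.1 116.9]]
side [[251.8 204.3]
 [301.  198.5]
 [291.2 155.7]
 [249.2 160.1]
 [273.2 177.3]]
```

```bash
python3 - <<'E'
from h import *
d=np.load('w10.npz');m=dict(intrinsics=d['K'],k1=float(d['k1']),R=d['R'],t=d['t'])
g=cv2.GaussianBlur(cv2.cvtColor(cv2.imread('pics/w10.png'),cv2.COLOR_BGR2GRAY),(3,3),0).astype(int)
for c in (350,400,450,500,535): print('fence side col',c,'from92',g[92:136,c].tolist())
for c in (350,420,500): print('far side col',c,'from228',g[228:256,c].tolist())
for r in (130,180,225): print('tail row',r,'from306',g[r,306:340].tolist())
for r in (130,180,220): print('lead row',r,'from515',g[r,515:575].tolist())
E
```

```text
fence side col 350 from92 [24, 25, 33, 50, 74, 95, 105, 105, 100, 96, 91, 80, 64, 53, 48, 47, 46, 46, 49, 59, 74, 85, 86, 86, 90, 93, 87, 72, 54, 38, 28, 27, 27, 27, 27, 26, 26, 28, 28, 27, 28, 30, 30, 30]
fence side col 400 from92 [26, 22, 24, 37, 64, 98, 121, 122, 113, 109, 113, 121, 127, 129, 130, 130, 129, 127, 126, 122, 112, 103, 95, 92, 96, 107, 114, 109, 92, 67, 45, 33, 30, 32, 32, 30, 29, 29, 30, 31, 30, 31, 32, 32]
fence side col 450 from92 [32, 29, 26, 25, 28, 47, 81, 114, 126, 120, 111, 114, 124, 133, 138, 140, 140, 139, 140, 145, 151, 147, 130, 109, 95, 94, 104, 113, 112, 96, 71, 48, 35, 33, 34, 33, 33, 33, 33, 33, 33, 33, 33, 34]
fence side col 500 from92 [27, 28, 28, 26, 24, 24, 41, 80, 128, 166, 178, 171, 172, 190, 208, 216, 218, 218, 216, 215, 215, 213, 205, 192, 169, 142, 131, 149, 175, 184, 165, 124, 79, 50, 43, 44, 44, 42, 40, 41, 41, 41, 42, 42]
fence side col 535 from92 [28, 27, 25, 25, 27, 28, 30, 43, 75, 114, 137, 136, 131, 146, 174, 196, 206, 207, 204, 201, 198, 197, 195, 191, 186, 175, 154, 138, 149, 173, 183, 168, 134, 99, 78, 71, 72, 72, 72, 72, 73, 74, 74,
[... 1091 characters left out ...]
72, 71, 73, 74, 74, 73, 75, 89, 121, 161, 186, 180, 141, 86, 46, 30, 27, 26, 26, 26, 27, 27, 24, 24, 26, 27, 26, 23, 21, 22, 25, 27, 26, 24, 22, 23, 24, 24, 25, 24]
lead row 180 from515 [39, 38, 37, 37, 39, 47, 59, 68, 72, 71, 68, 65, 64, 64, 64, 65, 67, 79, 104, 142, 176, 187, 161, 108, 58, 32, 25, 26, 26, 26, 26, 26, 26, 25, 25, 27, 26, 25, 26, 26, 24, 23, 23, 25, 24, 23, 23, 25, 25, 26, 25, 25, 26, 25, 25, 26, 26, 24, 24, 25]
lead row 220 from515 [69, 73, 75, 75, 74, 74, 70, 67, 67, 77, 104, 142, 174, 180, 153, 103, 55, 31, 24, 22, 24, 26, 25, 25, 23, 22, 24, 26, 27, 27, 26, 26, 27, 25, 23, 24, 25, 23, 24, 26, 25, 25, 27, 25, 25, 25, 24, 24, 24, 25, 24, 22, 22, 22, 22, 23, 24, 24, 24, 24]
```

```bash
python3 - <<'E'
from h import *
d=np.load('w10.npz');m=dict(intrinsics=d['K'],k1=float(d['k1']),R=d['R'],t=d['t'])
g=cv2.GaussianBlur(cv2.cvtColor(cv2.imread('pics/w10.png'),cv2.COLOR_BGR2GRAY),(5,5),0).astype(float)
gy=cv2.Sobel(g,-1,0,1);
def line(cols,lo,hi,sign,z):
    P=[]
    for c in cols:
        r0=lo(c);seg=sign*gy[r0:r0+hi,c];k=int(seg.argmax());
        if 0<k<len(seg)-1:
            a,b,e=seg[k-1:k+2];k=k+.5*(a-e)/(a-2*b+e)
        P.append((c,r0+k))
    X=onz(m,P,z)[:,:2];f=np.polyfit(X[:,1],X[:,0],1);res=X[:,0]-np.polyval(f,X[:,1])
    ok=abs(res)<.0015;f=np.polyfit(X[ok,1],X[ok,0],1);return np.degrees(np.arctan(-f[0])).round(2),np.polyval(f,.19).round(4),ok.sum(),res.std().round(5)
cols=range(390,536,5)
print('fence outer (z.076)',line(cols,lambda c:int(93+(c-390)*.035),9,1,.076))
print('tray rim inner, fence side',line(range(345,536,5),lambda c:int(116+(c-345)*.026),8,-1,.092))
print('far rim outer',line(range(345,520,5),lambda c:235,10,1,.092))
X=onz(m,[(545.5,130),(537,180),(529,220)],.092);print('lead rim outer',X.round(4))
E
```

```text
fence outer (z.076) (np.float64(1.42), np.float64(0.3606), np.int64(30), np.float64(0.00013))
tray rim inner, fence side (np.float64(1.5), np.float64(0.3827), np.int64(39), np.float64(6e-05))
far rim outer (np.float64(1.49), np.float64(0.5053), np.int64(34), np.float64(0.0009))
lead rim outer [[0.385  0.2973 0.092 ]
 [0.4351 0.2997 0.092 ]
 [0.4783 0.301  0.092 ]]
```

```bash
python3 - <<'E'
from h import *
d=np.load('w10.npz');m=dict(intrinsics=d['K'],k1=float(d['k1']),R=d['R'],t=d['t'])
g=cv2.GaussianBlur(cv2.cvtColor(cv2.imread('pics/w10.png'),cv2.COLOR_BGR2GRAY),(3,3),0)[128:228,335:525]
a=np.radians(1.5);Rz=np.array([[np.cos(a),-np.sin(a)],[np.sin(a),np.cos(a)]]);c=np.array([.4445,.190])
for k in sorted(cv2.findContours(((g>85)*255).astype(np.uint8),0,1)[0],key=cv2.contourArea)[-3:]:
    h=cv2.convexHull(k)[:,0,:]+[335,128]
    for z in(.094,.095):
        (o,r)=cv2.minEnclosingCircle(onz(m,h,z)[:,:2].astype(np.float32))
    print(cv2.contourArea(k),'tray frame',(Rz.T@(np.array(o)-c)).round(4),'r',round(r,4))
# bystanders: frame difference in side view
A=cv2.imread('pics/side0.png');B=cv2.imread('pics/sd10.png');df=cv2.absdiff(A,B).max(2);print('bottle diff',np.percentile(df[245:310,385:422],95),'plug',np.percentile(df[218:230,362:374],95))
E
```

```text
0.5 tray frame [0.0412 0.1038] r 0.0024
502.5 tray frame [-0.0007  0.0645] r 0.0159
2893.5 tray frame [-0.0032  0.0003] r 0.032
bottle diff 20.0 plug 20.0
```

The tray is flush, at 1.5° against the fence's 1.4°, and sits at the pin. The weight is centred, the adapter is standing at +65 mm, and the bystanders haven't moved. I'm handing in.

```bash
python3 -c "
from rig import bot
print(bot.hand_in())"
```

```text
the job is handed in; nothing more can be done
None
```

The tray is on the slab, flush along the fence with its end at the pin, the weight in the middle and the adapter standing, the gripper clear and the bottle and plug unmoved by the last camera check; I handed it in at about 27 s but got no verdict back.

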